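Clear the cutting bridge and reset the slab stop by one hole

ROBOT

A 7-joint arm with a two-finger parallel gripper is mounted at the origin on the work surface. World frame = base frame: x ahead of the robot, y to its left, z up, the work surface at z = 0. Lengths are in m, angles in rad, forces in N, time in s.
With the tool pointing down it reaches from about 0.4 to 0.875 m from the base axis. Payload 19.3 kg.
Tool frame: the origin (TCP) lies at the very end of the fingers, on their centre line; the grasp point (between the pads) lies 19 mm behind it; z points along the fingers, y is the direction in which the jaws open and shut (so a half turn about z gives the same grasp; the last joint's range is limited). The gripper opens to 85 mm and grips with 20 to 120 N. Pads are 22 mm wide; open, the fingers measure 114 mm over their backs; the gripper's body (76 mm by 85 mm) begins 54 mm behind the grasp point. The pads swing forward as they close: fully open they stand 13 mm farther back than shut.
Start: joints at [-1.221, 0.521, -0.036, 1.599, 0.021, 1.021, -0.113], TCP at [0.255, 0.571, 0.231] pointing down, gripper open.
Joint ranges: [-2.91, 2.91], [-0.3, 2.13], [-1.5, 1.42], [0.17, 2.43], [-1.26, 4.41], [0.16, 1.93], [-2.52, 2.52]. Speed limits (rad/s): [1.89, 1.89, 2.39, 2.39, 3.01, 3.01, 3.01].

INTERFACE

Orientations are given as [roll, pitch, yaw] about the fixed x, y, z axes, in that order (R = Rz(yaw) Ry(pitch) Rx(roll)).
In Python, from workcell import bot, grab_frame, calibration, workorder gives the robot as it stands.
- The arm moves only by the tool move_arm, never from a script. Its arguments are lists of equal length, an entry for each row: "jaw": the closure in counts, from 0 (fully open) to 255 (shut); "dp": the shift along the tool's x, y, z in units of 800 mm (1.0 is 800 mm), a list of three; "rotation": the turn, a rotation vector about the tool's x, y, z in units of pi rad (1.0 is pi rad), a list of three. In form: {"jaw": [jaw, ...], "dp": [[dx, dy, dz], ...], "rotation": [[rx, ry, rz], ...]}. A call has 1 to 10 rows; each row shifts and turns the commanded pose from where the row before left it, along the tool's axes as they then stand; what a row does not reach is not made up. A row lasts 1/8 s, in which the tool goes at most 62.5 mm and 10.7 degrees, less where a joint would pass 70% of its speed; a pose out of reach is approached as far as the arm can. A call with a number of a shift or a turn outside -1 to 1 is refused whole. A call with a gripper value outside its range is refused whole. The fingers move at their own pace and stop on an object; "squeeze" is the grip in N (left out, the last holds). Time passes only in rows, so rows that do not move let the fingers close. It gives the time, the measured TCP pose, the force and the opening at its end, in the units of the state.
- bot.observe(): the state, without advancing time (a new reading comes with each control period).
- grab_frame(name): name is "side" or "top" or "wrist"; returns the picture (480x640x3 uint8, blue, green, red); there is no depth.
- calibration(name): a dict with "camera_matrix" (3x3 intrinsics, pixels), "T" (4x4, takes a point from camera to world coordinates). Camera axes: x right, y down, z forward; pixel columns grow to the right and rows downward; lengths in m; the calibration is good to about 2 mm. A picture is of the moment at which its call begins: read the wrist's pose just before it. calibration takes no time and is no camera call; for the wrist camera it gives the pose at the moment of the call.
- workorder.job_done(): hands the job in, once; it reports no verdict.
The state is a dict: "clock": time; "qpos": joint angles; "qd": joint speeds; "joint_efforts": joint torques, N m; "position": TCP position; "tool_rot": TCP orientation; "force": force on the tool from outside, world axes, zero at the start; "moment": the same for the moment, N m; "grip_width": finger opening in m.
Only numpy, scipy, OpenCV 4.12 (cv2) and the standard library are available. Lean on these libraries where they do the work, as an engineer would, in place of code of your own. Each camera call takes 0.05 s, during which the arm holds its last target. There are 200 camera calls.

TASK

On the clay-slab cutting bed, lift off the steel cutting bridge and hang it astride and square across the round tool rail, legs either side of the bar, and let go of it. Then pull up the red knob of the spring lock pin, slide the stop to the very next hole towards the steel cutting strip, and let the pin go fully home in that hole. Finish while still holding the red knob with the pin seated; do not let go of it, and leave the clay house, the white bowl and the tool pot where they are.

Things in the scene. Friction and masses are not known exactly. Their poses are not given: they have to be found in the camera images.
- bed: Fixed wooden cutting bed 240 (x) x 360 (y) x 20 mm; origin: centre of its underside, on the table. An aluminium guide bar (36 mm wide, top 42 mm above the table) lies on it along y at x = +95 mm, with 11 mm holes 40 mm apart. A flush steel cutting strip crosses it at y = +155 mm. The bridge stands on it just +y of the stop plate, in its way.
- next_hole (a point): Point on top of the guide bar at the centre of the hole to go to: the next one, 40 mm along the bed's +y from the hole the pin starts in. Fixed to the bed, axes as the bed's.
- stop (a joint): Slide of the stop along the bed's +y, m: 0 at the start, pin in the hole at bed y = -40 mm; positive towards the cutting strip; holes at multiples of 0.040; travel -0.08 to 0.16. Friction about 2 N once the pin is out. With the pin in a hole it has only about 1 mm of play.
- stop_plate (a point): Middle of the top edge of the upright aluminium stop plate (168 x 8 mm, its top level with the guide bar's top, 42 mm above the table), carried by the dark steel carriage block (56 x 64 mm, its top 57 mm above the table).
- plunger (a joint): Pull of the red knob and its pin, straight up, m: 0 = pin fully home (tip 10 mm below the bar's top), 0.010 = tip just clear of the bar, 0.013 = pulled to its limit. A spring presses it down with 5 N at 0, 9 N at 0.013. Between holes the pin, let go, rides on the bar at about 0.009 to 0.010 and drops into the next hole by itself.
- knob_top (a point): Centre of the top of the red knob: upright cylinder 28 mm across, 28 mm tall; with the pin home its top is 99 mm and its underside 71 mm above the table; steel barrel (22 mm across) right below. Grip it round from above. It carries the pin 57 mm below the top, over the guide bar. It moves with stop and plunger.
- bridge: Loose cutting bridge, 0.25 to 0.5 kg: steel strap 3 mm thick, 44 mm wide (its y), bent to an upside-down U 150 mm long (its x), open below; legs 80 mm long, 144 mm apart inside; wooden grip on top. Origin: midway between the feet, at their underside; z up. Starts standing on the bed, its x roughly along the bed's x.
- bridge_grip (a point): Centre of the top of the bridge's wooden grip: 80 mm long (bridge x), 24 mm wide (bridge y), 26 mm tall, standing on the strap; top 109 mm above the feet. Grip it across its 24 mm.
- bridge_under (a point): Centre of the underside of the bridge's top strap, 80 mm above the feet: the face that rests on the rail. Near the middle it hangs level; about 4 mm off centre tilts it 0.15 rad.
- stand: Fixed tool rail: a round steel bar 18 mm across along its y, 180 mm clear between two square wooden posts (26 x 16 mm, tops 149 mm high) on a base board 130 (x) x 220 (y) x 16 mm. Origin: centre of the base's underside, on the table. The hung bridge's span lies across the bar, along the stand's x.
- rail_mid (a point): Top of the bar at mid-length, 139 mm above the table; axes as the stand's (y along the bar).
- house: Bystander: dark clay house with a gable roof, 60 x 70 x 101 mm; origin: centre of its underside. Leave alone.
- bowl: Bystander: white bowl 110 mm across, 50 mm high; origin: centre of its underside. Leave alone.
- toolpot: Bystander: grey clay pot 66 mm across, 75 mm high, with modelling tools sticking out to 140 mm; origin: centre of its underside. Leave alone.
There are look-alikes about, which are no part of the job. What is shaped like the bridge but green is not meant.

How it is judged:
By the outcome, as a careful person would: the job done as asked, in the order asked, and still so for the second after the job is handed in, while the arm keeps its last pose, push and grip.
It also fails if it takes over 61 s, if anything falls off the work surface, if the arm or the gripper's body presses on something with over 40 N, if the wrist force passes 120 N, or if a joint passes its speed limit or range.

## Working session

There is one attempt and no reset: what is moved stays moved. The work goes in short steps, Python scripts to look and compute and a tool call to move; the robot and the scene stay as the last step left them, time stands still between calls to the robot, and variables do not carry over. Pictures are saved under pics/ and viewed, about 8 in all and at most 12, crops included, and the job is handed in when it is done.

Besides the shell and the picture viewer there is one more tool, called after "Request:" by a JSON object that holds its "fn" and its "kwargs", one argument or row to a line. move_arm: Moves the arm, as the interface text tells. Shifts and turns lie within -1 to 1; 1 stands for 800 mm of shift or pi rad of turn. Its arguments: {"type":"object","properties":{"jaw":{"type":"array","items":{"type":"number"}},"dp":{"type":"array","items":{"type":"array","items":{"type":"number","minimum":-1,"maximum":1}}},"rotation":{"type":"array","items":{"type":"array","items":{"type":"number","minimum":-1,"maximum":1}}},"squeeze":{"type":"number"}},"required":["jaw","dp","rotation"]}

```bash
ls; mkdir -p pics
python3 - <<'E'
from workcell import bot, grab_frame, calibration, workorder
import cv2,numpy as np
for n in("top","side"):
    cv2.imwrite(f"pics/{n}0.png",grab_frame(n)); c=calibration(n); print(n,np.round(c["camera_matrix"],1).tolist(),np.round(c["T"],3).tolist())
print(bot.observe())
E
```

```text
pics
top [[480.3, 0.0, 315.4], [0.0, 480.3, 229.0], [0.0, 0.0, 1.0]] [[-0.013, -0.991, 0.136, 0.292], [-1.0, 0.014, 0.007, 0.078], [-0.009, -0.136, -0.991, 1.445], [0.0, 0.0, 0.0, 1.0]]
side [[594.9, 0.0, 321.5], [0.0, 594.9, 238.5], [0.0, 0.0, 1.0]] [[0.996, -0.052, 0.071, 0.36], [-0.088, -0.59, 0.803, -1.286], [0.001, -0.806, -0.592, 1.138], [0.0, 0.0, 0.0, 1.0]]
{'clock': 0.1, 'qpos': array([-1.22121913,  0.52196227, -0.03635472,  1.59996087,  0.02122673,
        1.02110074, -0.11278993]), 'qd': array([-2.36994387e-05, -1.43278049e-03, -3.94655142e-05, -1.76696967e-03,
       -2.69517941e-04, -4.98164921e-05, -2.36942724e-03]), 'joint_efforts': array([ 3.18369937e-03, -9.28480053e+01,  1.98365405e+00, -3.70529938e+01,
        1.81385712e-02,  5.34468039e-03,  2.60398696e-05]), 'position': array([0.25462055, 0.57044322, 0.23077455]), 'tool_rot': array([-3.14055060e+00,  8.27119371e-05,  2.72185241e+00]), 'force': array([-0.66648011,  0.48549014, -0.20549714]), 'moment': array([-0.01637782,  0.05725811,  0.00130249]), 'grip_width': 0.0853735392014665}
```

View pics/top0.png

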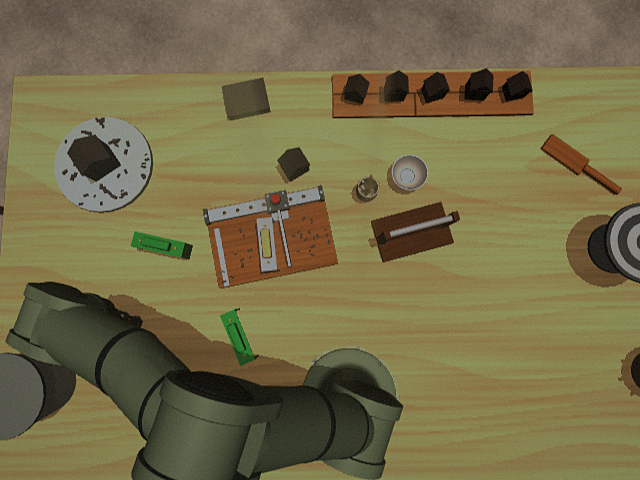

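View pics/side0.png

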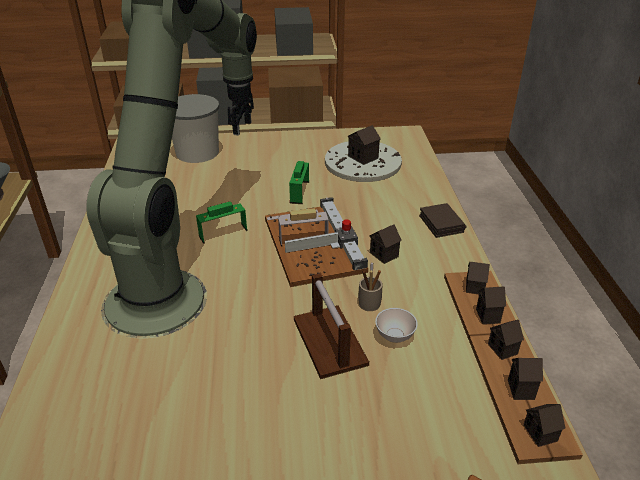

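The top view shows the bed at about (270,240), with its guide bar running (205,215)-(325,192). The red knob is at (276,199), the bridge with its yellow grip at (267,243), and the strip on the left at (221,257). The rail stand is at (415,230), its bar running (388,232)-(458,215). The side view agrees. The green bridges are decoys.

```bash
cat > h.py <<'E'
from workcell import bot, grab_frame, calibration, workorder
import cv2,numpy as np
from scipy.spatial.transform import Rotation as R
def ray(c,p,z):
    K=np.array(c["camera_matrix"]);T=np.array(c["T"])
    d=T[:3,:3]@np.linalg.solve(K,[p[0],p[1],1.]);o=T[:3,3]
    return o+d*(z-o[2])/d[2]
def cross(c1,p1,c2,p2):
    A=[];b=[]
    os,ds=[],[]
    for c,p in((c1,p1),(c2,p2)):
        T=np.array(c["T"]);d=T[:3,:3]@np.linalg.solve(np.array(c["camera_matrix"]),[p[0],p[1],1.]);d/=np.linalg.norm(d)
        P=np.eye(3)-np.outer(d,d);A.append(P);b.append(P@T[:3,3])
    x,res,_,_=np.linalg.lstsq(np.vstack(A),np.hstack(b),rcond=None);return x,np.sqrt(res)
def delta(pos,yaw,s=None):
    "tool-frame shift/turn in move units from the present measured pose to pos, tool down, given yaw"
    s=s or bot.observe();r=R.from_euler("xyz",s["tool_rot"]);g=R.from_euler("xyz",[np.pi,0,yaw])
    return r.inv().apply(np.array(pos)-s["position"])/.8,(r.inv()*g).as_rotvec()/np.pi
def comp(m,amin=20):
    n,l,st,ce=cv2.connectedComponentsWithStats(m.astype(np.uint8))
    return sorted([(int(st[i,4]),ce[i].round(1).tolist(),st[i,:4].tolist()) for i in range(1,n) if st[i,4]>=amin],reverse=True)
E
python3 - <<'E'
from h import *
c=calibration("top");s=calibration("side")
for n,p,z in(("barL",(206,215),.042),("barR",(324,193),.042),("knob",(276,199),.099),("grip",(267,243),.129),("rail1",(391,231),.139),("rail2",(457,215),.139),("bowl",(409,173),.05),("pot",(367,187),.075),("house",(294,163),.1)): print(n,ray(c,p,z).round(3))
for n in("top","side"):
    im=cv2.imread(f"pics/{n}0.png");h=cv2.cvtColor(im,cv2.COLOR_BGR2HSV)
    print(n,"red",comp(((h[...,0]<6)|(h[...,0]>174))&(h[...,1]>170)&(h[...,2]>110),8)[:4])
w=calibration("wrist");o=bot.observe()
Tt=np.eye(4);Tt[:3,:3]=R.from_euler("xyz",o["tool_rot"]).as_matrix();Tt[:3,3]=o["position"]
print(np.round(np.linalg.inv(Tt)@np.array(w["T"]),3),np.round(w["camera_matrix"],1).tolist())
E
```

```text
barL [0.531 0.413 0.042]
barR [0.592 0.062 0.042]
knob [0.565 0.2   0.099]
grip [0.436 0.222 0.129]
rail1 [ 0.463 -0.119  0.139]
rail2 [ 0.505 -0.301  0.139]
bowl [ 0.648 -0.191  0.05 ]
pot [ 0.601 -0.063  0.075]
house [0.669 0.148 0.1  ]
top red [(59, [275.1, 198.1], [271, 194, 9, 9])]
side red [(34, [346.3, 221.9], [343, 220, 8, 5])]
[[ 0.001 -0.952 -0.306  0.078]
 [ 1.     0.001 -0.    -0.001]
 [ 0.    -0.306  0.952 -0.143]
 [ 0.     0.     0.     1.   ]] [[387.7, 0.0, 316.4], [0.0, 387.7, 233.0], [0.0, 0.0, 1.0]]
```

Run:
```python
from h import *
d,r=delta([.41,.215,.29],.172);print((d/7).round(4),r.round(3))
```

```text
[-0.0512 -0.0467 -0.0105] [-0.     0.     0.812]
```

Request:
{"fn": "move_arm", "kwargs": {
  "jaw": [0,0,0,0,0,0,0],
  "dp": [
    [-0.056,-0.0445,-0.0105],
    [-0.056,-0.0445,-0.0105],
    [-0.056,-0.0445,-0.0105],
    [-0.056,-0.0445,-0.0105],
    [-0.056,-0.0445,-0.0105],
    [-0.056,-0.0445,-0.0105],
    [-0.056,-0.0445,-0.0105]
  ],
  "rotation": [
    [0,0,0.058],
    [0,0,0],
    [0,0,0],
    [0,0,0],
    [0,0,0],
    [0,0,0],
    [0,0,0]
  ]
}}

```text
clock: 0.98
position: [0.3819, 0.1898, 0.2904]
tool_rot: [3.141, -0.0, 2.54]
force: [1.1, 0.1, -0.4]
grip_width: 0.0856
```

Request:
{"fn": "move_arm", "kwargs": {
  "jaw": [0,0,0,0,0,0,0,0,0,0],
  "dp": [
    [0,0,0],
    [0,0,0],
    [0,0,0],
    [0,0,0],
    [0,0,0],
    [0,0,0],
    [0,0,0],
    [0,0,0],
    [0,0,0],
    [0,0,0]
  ],
  "rotation": [
    [0,0,0.058],
    [0,0,0.058],
    [0,0,0.058],
    [0,0,0.058],
    [0,0,0.058],
    [0,0,0.058],
    [0,0,0.058],
    [0,0,0.058],
    [0,0,0.058],
    [0,0,0.058]
  ]
}}

```text
clock: 2.22
position: [0.3816, 0.1916, 0.29]
tool_rot: [3.142, 0.0, 0.711]
force: [-0.0, 0.7, -0.6]
grip_width: 0.0855
```

Request:
{"fn": "move_arm", "kwargs": {
  "jaw": [0,0,0,0,0],
  "dp": [
    [0,0,0],
    [0,0,0],
    [0,0,0],
    [0,0,0],
    [0,0,0]
  ],
  "rotation": [
    [0,0,0.058],
    [0,0,0.058],
    [0,0,0.058],
    [0,0,0],
    [0,0,0]
  ]
}}

```text
clock: 2.85
position: [0.3816, 0.1917, 0.29]
tool_rot: [3.141, 0.0, 0.175]
force: [-0.9, -0.1, 0.5]
grip_width: 0.0855
```

Run:
```python
from h import *
import pickle
o=bot.observe();c=calibration("wrist");im=grab_frame("wrist")
print(o["clock"],o["position"].round(4),o["tool_rot"].round(4),o["qpos"].round(2))
cv2.imwrite("pics/w1.png",im);pickle.dump(c,open("w1.pkl","wb"))
```

```text
2.85 [0.3816 0.1917 0.29  ] [3.1415e+00 2.0000e-04 1.7530e-01] [-0.95  0.13  0.39  2.03 -0.06  0.99 -1.93]
```

View pics/w1.png

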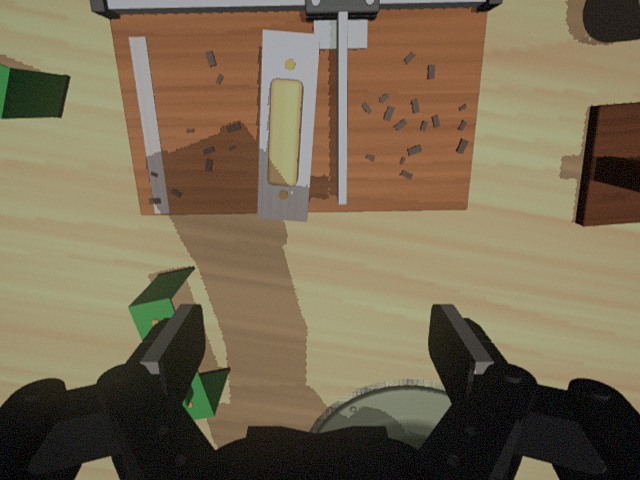

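The wrist view shows the bridge strap with corners (264,30), (319,36), (308,221) and (258,217), and the yellow grip spanning (268-302, 79-185). The stop plate is at x≈342 and the carriage is at the top edge.

Run:
```python
from h import *
import pickle
c=pickle.load(open("w1.pkl","rb"));im=cv2.imread("pics/w1.png");h=cv2.cvtColor(im,cv2.COLOR_BGR2HSV)
P=np.array([ray(c,p,.103) for p in((264,30),(319,36),(308,221),(258,217))])
print("strap ctr",P.mean(0).round(4),"sides",np.linalg.norm(P-np.roll(P,-1,0),axis=1).round(4))
v=(P[0]+P[1]-P[2]-P[3]);print("strap yaw",np.arctan2(v[1],v[0]).round(4))
v2=P[0]-P[3];v3=P[1]-P[2];print([np.arctan2(a[1],a[0]).round(3) for a in(v2,v3)])
hh=h[60:200,250:325]
m=np.zeros(im.shape[:2],np.uint8);m[60:205,255:320]=((hh[...,0]>15)&(hh[...,0]<35)&(hh[...,1]>70))[:1].any() and 0
r=((h[...,0]>15)&(h[...,0]<35)&(h[...,1]>70));mm=np.zeros_like(m);mm[70:195,262:310]=r[70:195,262:310]
mm=cv2.morphologyEx(mm,cv2.MORPH_OPEN,np.ones((5,5)))
ct=max(cv2.findContours(mm,0,2)[0],key=cv2.contourArea);b=cv2.boxPoints(cv2.minAreaRect(ct));print(b.round(1).tolist())
G=np.array([ray(c,p,.128) for p in b]);print("grip ctr",G.mean(0).round(4),np.linalg.norm(G-np.roll(G,-1,0),axis=1).round(4))
e=[ray(c,p,.02) for p in((141,214),(467,209))];v=e[0]-e[1];print("bed front edge yaw",np.arctan2(v[1],v[0])-np.pi/2,np.linalg.norm(v))
e=[ray(c,p,.042) for p in((339.5,203),(339.5,20))];print(e)
```

```text
strap ctr [0.4356 0.2249 0.103 ] sides [0.0423 0.148  0.0442 0.1486]
strap yaw 0.1061
[np.float64(0.1), np.float64(0.113)]
[[267.29998779296875, 183.6999969482422], [270.3999938964844, 78.5], [287.1000061035156, 79.0], [284.0, 184.1999969482422]]
grip ctr [0.4353 0.2307 0.128 ] [0.0778 0.0122 0.0778 0.0132]
bed front edge yaw 0.1916609355107981 0.35795906808953354
[array([0.37132839, 0.16452921, 0.042     ]), array([0.53692719, 0.19711359, 0.042     ])]
```

Run:
```python
from h import *
c=__import__("pickle").load(open("w1.pkl","rb"));G=[ray(c,p,.129) for p in((272,79),(302,80),(298,185),(268,184))];print(np.mean(G,0))
d,r=delta([.4355,.2248,.105],.106);print(d.round(4),r.round(4))
```

```text
[0.43590839 0.22468403 0.129     ]
[ 0.0735 -0.0292  0.2313] [0.     0.     0.0218]
```

Request:
{"fn": "move_arm", "kwargs": {
  "jaw": [0,0,0,0,0,0,0],
  "dp": [
    [0.0368,-0.0146,0],
    [0.0367,-0.0146,0],
    [0,0,0.065],
    [0,0,0.065],
    [0,0,0.05],
    [0,0,0.02],
    [0,0,0]
  ],
  "rotation": [
    [0,0,0],
    [0,0,0.0218],
    [0,0,0],
    [0,0,0],
    [0,0,0],
    [0,0,0],
    [0,0,0]
  ]
}}

```text
clock: 3.78
position: [0.4357, 0.2245, 0.13]
tool_rot: [3.141, 0.001, 0.103]
force: [-0.6, -0.7, 0.9]
grip_width: 0.0849
```

Run:
```python
from h import *
import pickle
o=bot.observe();c=calibration("wrist");im=grab_frame("wrist")
print(o["clock"],o["position"].round(4),o["tool_rot"].round(4),o["force"],o["grip_width"]);print(delta([.4355,.2248,.105],.106))
cv2.imwrite("pics/w2.png",im)
```

```text
3.775 [0.4357 0.2245 0.13  ] [3.1411e+00 8.0000e-04 1.0310e-01] [-0.55119733 -0.68420086  0.93309113] 0.08487114670895272
(array([-8.29091722e-04, -4.79726991e-05,  3.23674957e-02]), array([-0.00010505, -0.00015629, -0.00101485]))
```

View pics/w2.png

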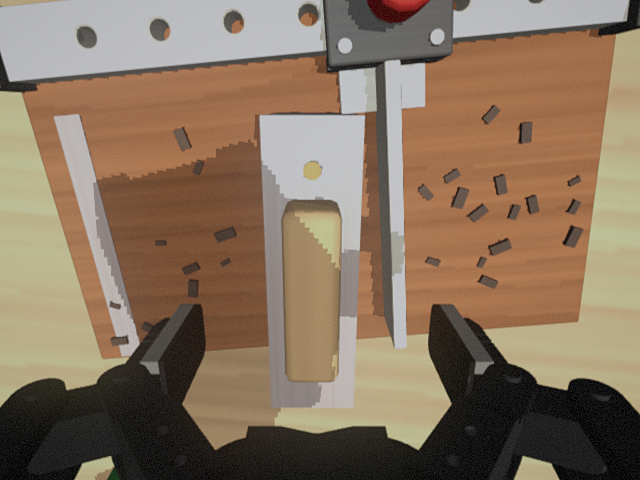

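The grip sits between the fingers, centred at column ~312 and spanning rows 205-380, about 2 mm off the tool's centre. I'll nudge the tool, go down and close.

Request:
{"fn": "move_arm", "kwargs": {
  "jaw": [0,0,0,255,255,255,255,255,255],
  "dp": [
    [0.002,-0.002,0.015],
    [0,0,0.016],
    [0,0,0],
    [0,0,0],
    [0,0,0],
    [0,0,0],
    [0,0,0],
    [0,0,0],
    [0,0,0]
  ],
  "rotation": [
    [0,0,-0.001],
    [0,0,0],
    [0,0,0],
    [0,0,0],
    [0,0,0],
    [0,0,0],
    [0,0,0],
    [0,0,0],
    [0,0,0]
  ],
  "squeeze": 60
}}

```text
clock: 4.95
position: [0.4372, 0.2266, 0.1057]
tool_rot: [-3.141, -0.0, 0.105]
force: [-1.5, 0.7, 7.0]
grip_width: 0.0226
```

Request:
{"fn": "move_arm", "kwargs": {
  "jaw": [255,255,255,255,255,255,255],
  "dp": [
    [0,0,-0.01],
    [0,0,-0.03],
    [0,0,-0.05],
    [0,0,-0.06],
    [0,0,-0.06],
    [0,0,-0.03],
    [0,0,0]
  ],
  "rotation": [
    [0,0,0],
    [0,0,0],
    [0,0,0],
    [0,0,0],
    [0,0,0],
    [0,0,0],
    [0,0,0]
  ]
}}

```text
clock: 5.82
position: [0.4375, 0.2266, 0.2988]
tool_rot: [-3.14, -0.002, 0.105]
force: [1.2, 0.0, -3.8]
grip_width: 0.0229
```

Run:
```python
from h import *
import pickle
o=bot.observe();c=calibration("wrist");im=grab_frame("wrist")
print(o["clock"],o["position"].round(4),o["tool_rot"].round(4),o["force"],o["grip_width"],o["qpos"].round(2))
cv2.imwrite("pics/w3.png",im);pickle.dump(c,open("w3.pkl","wb"))
t=grab_frame("top");cv2.imwrite("pics/top3.png",t)
# stand from top: bar line (bright) in its region
g=cv2.cvtColor(cv2.imread("pics/top0.png"),cv2.COLOR_BGR2HSV)[195:270,365:470]
m=(g[...,2]>130)&(g[...,1]<60);print(comp(m,10))
ys,xs=np.nonzero(m);print(cv2.fitLine(np.c_[xs+365,ys+195].astype(np.float32),cv2.DIST_HUBER,0,.01,.01).ravel(),xs.min()+365,xs.max()+365)
```

```text
5.825 [0.4375 0.2266 0.2988] [-3.1398e+00 -2.3000e-03  1.0550e-01] [ 1.24982315  0.0221852  -3.76872532] 0.022932823314843906 [-0.94  0.25  0.42  1.87 -0.12  1.04 -1.94]
[(222, [54.9, 30.6], [25, 21, 62, 20])]
[ 9.6687657e-01 -2.5524437e-01  4.2007593e+02  2.2558817e+02] 390 451
```

View pics/w3.png

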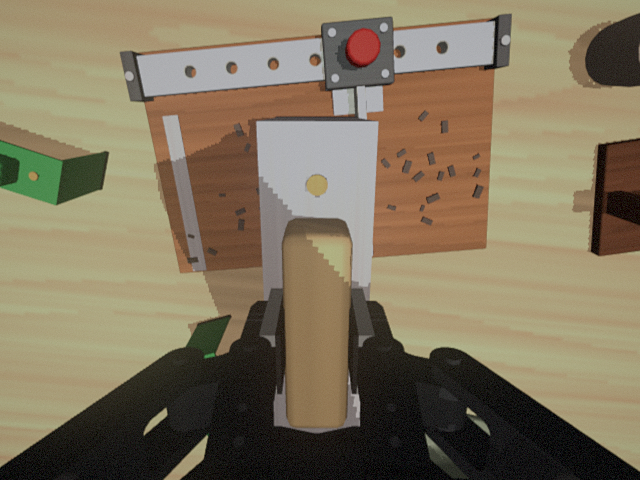

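Bridge is held, level and centred: the grip is symmetric about the TCP and the strap's far end is at row 123, columns 257-377. The 3.8 N load is about 0.39 kg.

Run:
```python
from h import *
c=calibration("top")
m=ray(c,(420.5,225.5),.137);a=ray(c,(391,233.3),.137);b=ray(c,(450,217.7),.137);v=a-b;yaw=np.arctan2(v[1],v[0])-np.pi/2
print(m,yaw,np.linalg.norm(v)); d,r=delta([m[0],m[1],.32],yaw);print(d,r,np.linalg.norm(d)*.8)
```

```text
[ 0.4771289  -0.20031012  0.137     ] 0.24552256951026474 0.16852910745827707
[-0.00594018  0.53558152 -0.0289706 ] [ 7.80231593e-05  2.24197338e-04 -4.45473209e-02] 0.429117898246715
```

Request:
{"fn": "move_arm", "kwargs": {
  "jaw": [255,255,255,255,255,255,255,255,255,255],
  "dp": [
    [0,0.02,-0.015],
    [0,0.04,-0.014],
    [0,0.065,0],
    [0,0.07,0],
    [0,0.07,0],
    [0,0.07,0],
    [0,0.07,0],
    [-0.003,0.06,0],
    [-0.003,0.05,0],
    [0,0.0206,0]
  ],
  "rotation": [
    [0,0,0],
    [0,0,0],
    [0,0,0],
    [0,0,0],
    [0,0,0],
    [0,0,0],
    [0,0,0],
    [0,0,0],
    [0,0,0],
    [0,0,-0.0445]
  ]
}}

```text
clock: 7.18
position: [0.4761, -0.2034, 0.3204]
tool_rot: [3.141, 0.001, 0.244]
force: [-1.0, 1.4, -2.1]
grip_width: 0.023
```

Request:
{"fn": "move_arm", "kwargs": {
  "jaw": [255,255],
  "dp": [
    [0,0,0],
    [0,0,0]
  ],
  "rotation": [
    [0,0,0],
    [0,0,0]
  ]
}}

```text
clock: 7.42
position: [0.477, -0.1999, 0.3204]
tool_rot: [-3.141, 0.001, 0.243]
force: [-0.1, 0.3, -3.1]
grip_width: 0.023
```

Run:
```python
from h import *
import pickle
o=bot.observe();c=calibration("wrist");im=grab_frame("wrist")
print(o["clock"],o["position"].round(4),o["tool_rot"].round(4),o["force"],o["grip_width"],o["qpos"].round(2))
cv2.imwrite("pics/w4.png",im);pickle.dump(c,open("w4.pkl","wb"))
```

```text
7.425 [ 0.477  -0.1999  0.3204] [-3.141e+00  5.000e-04  2.426e-01] [-0.06688839  0.34103003 -3.14292583] 0.022958712485889213 [-0.22  0.3   0.64  1.79 -0.2   1.12 -0.84]
```

View pics/w4.png

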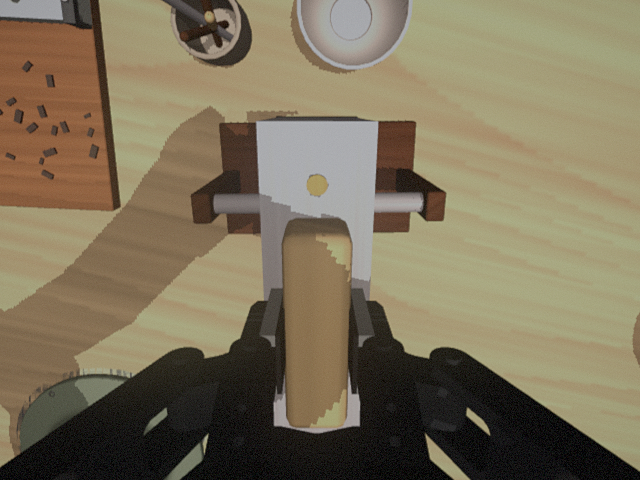

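The rail is below: the bar is visible at columns 214-262 and 373-423, around row 203, with posts at both ends and the bridge strap above the middle.

```bash
cat > rail.py <<'E'
from h import *
import pickle,sys
def rail(im,c,cols,r0,r1):
    g=cv2.cvtColor(im,cv2.COLOR_BGR2HSV);m=(g[...,1]<70)&(g[...,2]>60)
    pts=[]
    for x in cols:
        r=np.nonzero(m[r0:r1,x])[0]
        if 8<len(r)<40: pts.append((x,r0+(r.min()+r.max())/2,len(r)))
    return np.array(pts)
E
python3 - <<'E'
from rail import *
c=pickle.load(open("w4.pkl","rb"));im=cv2.imread("pics/w4.png")
p=rail(im,c,list(range(220,254,3))+list(range(382,420,3)),185,222);print(p.tolist())
W=np.array([ray(c,(x,y),.130) for x,y,_ in p]);f=cv2.fitLine(W[:,:2].astype(np.float32),cv2.DIST_HUBER,0,.01,.01).ravel();print(f)
yaw=np.arctan2(f[1],f[0])-np.pi/2;yaw=(yaw+np.pi/2)%np.pi-np.pi/2
e=(ray(c,(214.5,203),.13)+ray(c,(423.5,202.5),.13))/2;print("yaw",yaw,"mid",e,np.linalg.norm(ray(c,(214.5,203),.13)-ray(c,(423.5,202.5),.13)))
u=f[:2];q=f[2:]+u*((e[:2]-f[2:])@u);print("mid on line",q)
for z in(.20,.226):print(delta([q[0],q[1],z],yaw))
E
```

```text
[[220.0, 203.5, 20.0], [223.0, 203.5, 20.0], [226.0, 203.5, 20.0], [229.0, 203.5, 20.0], [232.0, 203.5, 20.0], [235.0, 203.5, 20.0], [238.0, 203.0, 21.0], [241.0, 203.5, 20.0], [244.0, 203.0, 21.0], [247.0, 203.5, 20.0], [250.0, 203.0, 21.0], [253.0, 203.0, 21.0], [382.0, 202.0, 21.0], [385.0, 202.0, 21.0], [388.0, 202.0, 21.0], [391.0, 201.5, 20.0], [394.0, 202.0, 21.0], [397.0, 202.0, 21.0], [400.0, 202.0, 21.0], [403.0, 202.0, 21.0], [406.0, 202.0, 21.0], [409.0, 201.5, 20.0], [412.0, 206.5, 30.0], [415.0, 206.5, 30.0], [418.0, 206.5, 29.0]]
[ 0.24989127 -0.9682739   0.47669744 -0.20343658]
yaw 0.252568 mid [ 0.47655485 -0.20323466  0.13      ] 0.18387027502957157
mid on line [ 0.47663968 -0.20321277]
(array([-0.00173087,  0.00426433,  0.15052128]), array([-0.00014279,  0.00011216, -0.0028405 ]))
(array([-0.00174239,  0.0042498 ,  0.11802128]), array([-0.00014279,  0.00011216, -0.0028405 ]))
```

Request:
{"fn": "move_arm", "kwargs": {
  "jaw": [255,255,255,255,255,255],
  "dp": [
    [-0.0008,0.0042,0.03],
    [0,0,0.06],
    [0,0,0.055],
    [0,0,0.0405],
    [0,0,0],
    [0,0,0]
  ],
  "rotation": [
    [0,0,-0.0029],
    [0,0,0],
    [0,0,0],
    [0,0,0],
    [0,0,0],
    [0,0,0]
  ]
}}

```text
clock: 8.22
position: [0.4782, -0.2036, 0.1734]
tool_rot: [3.141, -0.001, 0.254]
force: [0.1, 0.8, -2.8]
grip_width: 0.0229
```

Run:
```python
from rail import *
o=bot.observe();c=calibration("wrist");im=grab_frame("wrist")
print(o["clock"],o["position"].round(4),o["tool_rot"].round(4),o["force"],o["grip_width"],o["qpos"].round(2))
cv2.imwrite("pics/w5.png",im);pickle.dump(c,open("w5.pkl","wb"))
```

```text
8.225 [ 0.4782 -0.2036  0.1734] [ 3.1409e+00 -1.1000e-03  2.5420e-01] [ 0.10466968  0.83155239 -2.83170037] 0.022936226958626755 [-0.11  0.49  0.54  1.95 -0.35  0.79 -0.69]
```

View pics/w5.png

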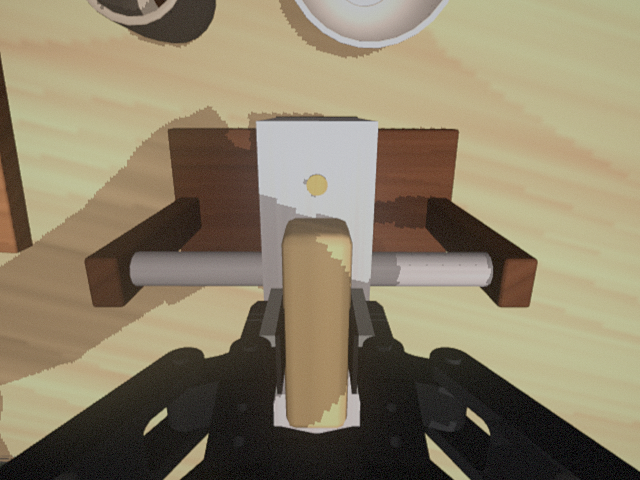

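Close up, the bar spans columns 132-492, around rows 252-286, and the strap is above it at columns 262-373. I'll re-measure from here.

Run:
```python
from rail import *
c=pickle.load(open("w5.pkl","rb"));im=cv2.imread("pics/w5.png")
g=cv2.cvtColor(im,cv2.COLOR_BGR2HSV)
p=rail(im,c,list(range(140,255,5))+list(range(400,485,5)),243,300);print(p[::4].tolist())
W=np.array([ray(c,(x,y),.130) for x,y,_ in p]);f=cv2.fitLine(W[:,:2].astype(np.float32),cv2.DIST_HUBER,0,.01,.01).ravel()
yaw=np.arctan2(f[1],f[0])-np.pi/2;yaw=(yaw+np.pi/2)%np.pi-np.pi/2
a,b=ray(c,(132,270),.13),ray(c,(492,269),.13);e=(a+b)/2;u=f[:2];q=f[2:]+u*((e[:2]-f[2:])@u)
print("yaw",yaw,"mid",q,np.linalg.norm(a-b))
s=bot.observe();print(delta([q[0],q[1],.1447],yaw,s),s["position"])
# bridge in tool frame, strap top 2.7mm below TCP, grip top 26 above that
T=np.eye(4);T[:3,:3]=R.from_euler("xyz",s["tool_rot"]).as_matrix();T[:3,3]=s["position"];Ti=np.linalg.inv(T)
for n,px,dz in(("far",(257,122),-.0027),("far",(377,122),-.0027),("farbot",(262,116.5),-.083),("grip far",(318,222),.0215),("grip near",(317,426),.0215)):
    w=ray(c,px,s["position"][2]+dz);print(n,(Ti@np.r_[w,1])[:3].round(4))
```

```text
[[140.0, 268.5, 36.0], [160.0, 268.0, 35.0], [180.0, 268.5, 34.0], [200.0, 271.5, 37.0], [220.0, 274.5, 36.0], [240.0, 269.0, 37.0]]
yaw 0.23178887 mid [ 0.47477927 -0.20288882] 0.1869614517168233
(array([-0.00421298, -0.00204042,  0.03609491]), array([ 0.00027954, -0.00056406,  0.00718478])) [ 0.47839618 -0.20360826  0.17358327]
far [ 0.0725 -0.0209  0.0028]
far [0.0725 0.0224 0.0028]
farbot [ 0.073  -0.0297  0.0831]
grip far [ 0.042   0.001  -0.0214]
grip near [-0.0406  0.0008 -0.0216]
```

Run:
```python
from rail import *
c=pickle.load(open("w5.pkl","rb"));im=cv2.imread("pics/w5.png").astype(int)
for x in(145,165,185,235,400,440,475,485):print(x,[tuple(im[r,x]) [0:3:2] for r in range(246,292,2)][:3],end=' ');d=np.abs(np.diff(cv2.GaussianBlur(im.astype(np.uint8),(5,5),0).astype(int)[:,x],axis=0)).sum(1);print("edges",240+d[240:260].argmax(),275+d[275:300].argmax(),d[240:260].max(),d[275:300].max())
s=bot.observe()
for L,Rr in((268.5,268.5),(269,268)):
    a,b=ray(c,(150,L),.13),ray(c,(470,Rr),.13);v=a-b;print(np.arctan2(v[1],v[0])-np.pi/2,delta(list(((a+b)/2)[:2])+[.1447],s["tool_rot"][2],s)[0]*.8)
```

```text
145 [(np.int64(18), np.int64(42)), (np.int64(24), np.int64(46)), (np.int64(27), np.int64(48))] edges 251 286 51 25
165 [(np.int64(32), np.int64(52)), (np.int64(29), np.int64(49)), (np.int64(25), np.int64(50))] edges 251 285 48 22
185 [(np.int64(43), np.int64(82)), (np.int64(37), np.int64(77)), (np.int64(38), np.int64(82))] edges 251 297 33 34
235 [(np.int64(45), np.int64(82)), (np.int64(50), np.int64(81)), (np.int64(39), np.int64(73))] edges 251 285 32 57
400 [(np.int64(58), np.int64(115)), (np.int64(58), np.int64(112)), (np.int64(56), np.int64(109))] edges 254 286 35 31
440 [(np.int64(57), np.int64(114)), (np.int64(45), np.int64(107)), (np.int64(50), np.int64(107))] edges 254 283 37 27
475 [(np.int64(25), np.int64(45)), (np.int64(22), np.int64(44)), (np.int64(19), np.int64(42))] edges 252 283 52 25
485 [(np.int64(24), np.int64(44)), (np.int64(30), np.int64(46)), (np.int64(16), np.int64(41))] edges 252 285 49 113
0.25424287231382703 [-0.00180698 -0.00262612  0.02887779]
0.25761902429828676 [-0.00180685 -0.00266107  0.02887776]
```

Request:
{"fn": "move_arm", "kwargs": {
  "jaw": [255,255,255,255],
  "dp": [
    [-0.0019,-0.002,0.01],
    [0,0,0.014],
    [0,0,0.008],
    [0,0,0]
  ],
  "rotation": [
    [0,0,0],
    [0,0,0],
    [0,0,0],
    [0,0,0]
  ]
}}

```text
clock: 8.78
position: [0.4755, -0.2025, 0.146]
tool_rot: [-3.141, 0.001, 0.254]
force: [-0.2, 0.1, -3.5]
grip_width: 0.0229
```

Request:
{"fn": "move_arm", "kwargs": {
  "jaw": [255,255,255],
  "dp": [
    [0,0,0.002],
    [0,0,0.0015],
    [0,0,0]
  ],
  "rotation": [
    [0,0,0],
    [0,0,0],
    [0,0,0]
  ]
}}

```text
clock: 9.15
position: [0.476, -0.2026, 0.1445]
tool_rot: [-3.142, -0.001, 0.254]
force: [-4.7, 1.6, 15.8]
grip_width: 0.023
```

Request:
{"fn": "move_arm", "kwargs": {
  "jaw": [255,255],
  "dp": [
    [0,0,-0.001],
    [0,0,0]
  ],
  "rotation": [
    [0,0,0],
    [0,0,0]
  ]
}}

```text
clock: 9.4
position: [0.4759, -0.2025, 0.1447]
tool_rot: [3.141, -0.0, 0.254]
force: [-1.1, -0.4, 2.3]
grip_width: 0.023
```

Request:
{"fn": "move_arm", "kwargs": {
  "jaw": [150,120,120,120],
  "dp": [
    [0,0,0],
    [0,0,0],
    [0,0,0],
    [0,0,0]
  ],
  "rotation": [
    [0,0,0],
    [0,0,0],
    [0,0,0],
    [0,0,0]
  ]
}}

```text
clock: 9.9
position: [0.4758, -0.2024, 0.1445]
tool_rot: [3.142, 0.0, 0.254]
force: [-0.1, -0.2, 0.0]
grip_width: 0.0451
```

Run:
```python
from rail import *
o=bot.observe();c=calibration("wrist");im=grab_frame("wrist");sd=grab_frame("side")
print(o["clock"],o["position"].round(4),o["tool_rot"].round(4),o["force"],o["moment"],o["grip_width"])
cv2.imwrite("pics/w6.png",im);pickle.dump(c,open("w6.pkl","wb"));cv2.imwrite("pics/s6.png",cv2.resize(sd[250:400,250:450],None,fx=2.4,fy=2.4))
v=np.hstack([cv2.resize(im,(480,360)),np.zeros((360,320,3),np.uint8)]);v[:240,480:800]=cv2.resize(sd[250:400,250:450],(320,240));cv2.imwrite("pics/v6.png",v)
```

```text
9.9 [ 0.4758 -0.2024  0.1445] [3.1416 0.     0.2543] [-0.07978712 -0.20803082  0.01903433] [0.01558043 0.02325347 0.0116216 ] 0.04510409769562474
```

View pics/v6.png

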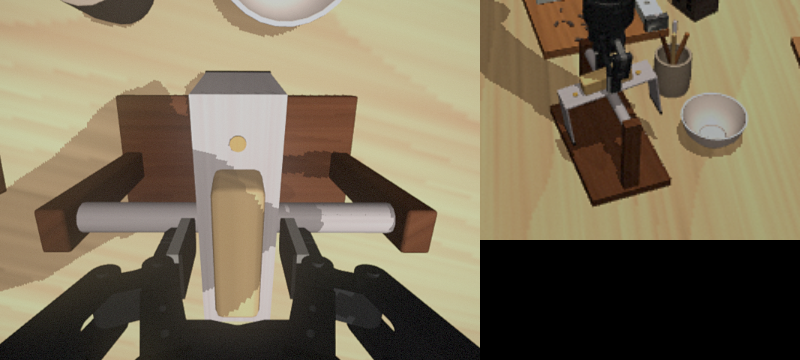

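The bridge is off the fingers but tilted, far end up by roughly 0.15 rad: its far leg face is visible and the strap's far end is wider, at columns 253-383. I'll check whether it is just swinging before mending it.

Request:
{"fn": "move_arm", "kwargs": {
  "jaw": [120,120,120,120],
  "dp": [
    [0,0,0],
    [0,0,0],
    [0,0,0],
    [0,0,0]
  ],
  "rotation": [
    [0,0,0],
    [0,0,0],
    [0,0,0],
    [0,0,0]
  ]
}}

```text
clock: 10.5
position: [0.4758, -0.2024, 0.1445]
tool_rot: [3.142, 0.0, 0.254]
force: [0.3, -1.1, -0.0]
grip_width: 0.0453
```

```bash
cat > br.py <<'E'
from h import *
def meas(im):
    g=cv2.cvtColor(im,cv2.COLOR_BGR2HSV)
    m=(g[...,1]<60)&(g[...,2]>110)
    out={}
    for r in(135,150,170,190,210):
        x=np.nonzero(m[r,240:400])[0]
        out[r]=(240+x.min(),240+x.max()) if len(x) else None
    y=(g[...,0]>12)&(g[...,0]<35)&(g[...,1]>80)&(g[...,2]>60)
    q=[r for r in range(205,470) if y[r,305:325].mean()>.8]
    return out,(min(q),max(q)) if q else None
E
python3 - <<'E'
from br import *
print("w5",meas(cv2.imread("pics/w5.png")));print("w6",meas(cv2.imread("pics/w6.png")))
for i in range(3):
    im=grab_frame("wrist");print(meas(im))
cv2.imwrite("pics/w7.png",im);o=bot.observe();print(o["force"],o["position"],o["clock"])
E
```

```text
w5 ({135: (np.int64(256), np.int64(377)), 150: (np.int64(257), np.int64(376)), 170: (np.int64(258), np.int64(375)), 190: (np.int64(259), np.int64(374)), 210: (np.int64(260), np.int64(373))}, (230, 426))
w6 ({135: (np.int64(252), np.int64(382)), 150: (np.int64(253), np.int64(381)), 170: (np.int64(254), np.int64(379)), 190: (np.int64(255), np.int64(378)), 210: (np.int64(257), np.int64(376))}, (227, 403))
({135: (np.int64(254), np.int64(380)), 150: (np.int64(255), np.int64(379)), 170: (np.int64(256), np.int64(378)), 190: (np.int64(257), np.int64(376)), 210: (np.int64(259), np.int64(375))}, (227, 424))
({135: (np.int64(254), np.int64(380)), 150: (np.int64(255), np.int64(379)), 170: (np.int64(256), np.int64(378)), 190: (np.int64(257), np.int64(376)), 210: (np.int64(259), np.int64(375))}, (223, 424))
({135: (np.int64(254), np.int64(380)), 150: (np.int64(255), np.int64(379)), 170: (np.int64(256), np.int64(378)), 190: (np.int64(257), np.int64(376)), 210: (np.int64(259), np.int64(375))}, (224, 424))
[-0.22895788  0.43157317 -1.72867925] [ 0.47576191 -0.20242904  0.14450461] 10.65
```

It was swinging, and has now settled at about 0.08 rad of tilt, which is about 2 mm off centre. I'll regrip, lift a little, shift +2 mm along tool x and set it down again.

Request:
{"fn": "move_arm", "kwargs": {
  "jaw": [255,255,255,255,255,255,255,255],
  "dp": [
    [0,0,0],
    [0,0,0],
    [0,0,0],
    [0,0,0],
    [0,0,-0.006],
    [0.0025,0,0],
    [0,0,0.0035],
    [0,0,0]
  ],
  "rotation": [
    [0,0,0],
    [0,0,0],
    [0,0,0],
    [0,0,0],
    [0,0,0],
    [0,0,0],
    [0,0,0],
    [0,0,0]
  ]
}}

```text
clock: 11.65
position: [0.4775, -0.2018, 0.1461]
tool_rot: [-3.141, 0.001, 0.254]
force: [-0.7, -0.5, -3.1]
grip_width: 0.0228
```

Request:
{"fn": "move_arm", "kwargs": {
  "jaw": [255,255,255],
  "dp": [
    [0,0,0.0015],
    [0,0,0.0005],
    [0,0,0]
  ],
  "rotation": [
    [0,0,0],
    [0,0,0],
    [0,0,0]
  ]
}}

```text
clock: 12.02
position: [0.4776, -0.2019, 0.1449]
tool_rot: [-3.142, 0.0, 0.254]
force: [-0.9, 0.4, -1.6]
grip_width: 0.0226
```

Request:
{"fn": "move_arm", "kwargs": {
  "jaw": [255,160,120,120,120,120,120,120,120],
  "dp": [
    [0,0,0.0005],
    [0,0,0],
    [0,0,0],
    [0,0,0],
    [0,0,0],
    [0,0,0],
    [0,0,0],
    [0,0,0],
    [0,0,0]
  ],
  "rotation": [
    [0,0,0],
    [0,0,0],
    [0,0,0],
    [0,0,0],
    [0,0,0],
    [0,0,0],
    [0,0,0],
    [0,0,0],
    [0,0,0]
  ]
}}

```text
clock: 13.15
position: [0.4777, -0.2019, 0.1445]
tool_rot: [3.142, -0.0, 0.254]
force: [0.9, 0.4, -0.1]
grip_width: 0.0451
```

Run:
```python
from br import *
for i in range(3):
    im=grab_frame("wrist");print(meas(im))
cv2.imwrite("pics/w8.png",im);o=bot.observe();print(o["force"],o["position"],o["clock"])
```

```text
({135: (np.int64(255), np.int64(378)), 150: (np.int64(256), np.int64(377)), 170: (np.int64(257), np.int64(376)), 190: (np.int64(258), np.int64(375)), 210: (np.int64(259), np.int64(374))}, (227, 426))
({135: (np.int64(255), np.int64(378)), 150: (np.int64(256), np.int64(377)), 170: (np.int64(257), np.int64(376)), 190: (np.int64(258), np.int64(375)), 210: (np.int64(259), np.int64(374))}, (228, 426))
({135: (np.int64(255), np.int64(378)), 150: (np.int64(256), np.int64(377)), 170: (np.int64(257), np.int64(376)), 190: (np.int64(258), np.int64(375)), 210: (np.int64(259), np.int64(374))}, (228, 426))
[-0.15358591 -0.82425732  0.19662811] [ 0.47770382 -0.20192129  0.14450781] 13.3
```

Now level: the strap width went from 126 to 123 px, against 121 px when held level, and it isn't moving. Retreating straight up.

Request:
{"fn": "move_arm", "kwargs": {
  "jaw": [120,60,0,0,0,0],
  "dp": [
    [0,0,-0.01],
    [0,0,-0.04],
    [0,0,-0.06],
    [0,0,-0.06],
    [0,0,-0.02],
    [0,0,0]
  ],
  "rotation": [
    [0,0,0],
    [0,0,0],
    [0,0,0],
    [0,0,0],
    [0,0,0],
    [0,0,0]
  ]
}}

```text
clock: 14.05
position: [0.4779, -0.2019, 0.2972]
tool_rot: [3.141, -0.002, 0.255]
force: [0.2, 0.4, -0.0]
grip_width: 0.0854
```

Run:
```python
from h import *
import pickle
o=bot.observe();im=grab_frame("wrist");cv2.imwrite("pics/w9.png",im)
c=pickle.load(open("w3.pkl","rb"));a=cv2.imread("pics/w3.png");h=cv2.cvtColor(a,cv2.COLOR_BGR2HSV)
m=((h[...,0]<8)|(h[...,0]>172))&(h[...,1]>170)&(h[...,2]>60);print(comp(m[:100],50)[:3])
hs=[ray(c,p,.042) for p in((190.5,71.5),(232,67.5),(273.5,63.5),(315.5,59.5),(400,51.5),(442,47.5))];hs=np.array(hs);print(hs.round(4).tolist())
f=cv2.fitLine(hs[:,:2].astype(np.float32),cv2.DIST_L2,0,.01,.01).ravel();print("bar yaw",np.arctan2(-abs(f[0]),f[1]) ,f)
k=ray(c,(362.5,45.5),.099);print("knob",k)
k2=ray(calibration("top"),(275.6,198.6),.095);print("knob top cam",k2)
v=np.hstack([im[:, :],]);
d,r=delta([k[0],k[1],.17],.19,o);print(d,r,np.linalg.norm(d)*.8,o["position"],o["tool_rot"])
```

```text
[(517, [362.8, 47.3], [345, 29, 35, 37])]
[[0.5365, 0.3576, 0.042], [0.5443, 0.3183, 0.042], [0.552, 0.2792, 0.042], [0.5597, 0.2399, 0.042], [0.575, 0.1615, 0.042], [0.5826, 0.1228, 0.042]]
bar yaw -2.9479494 [ 0.19243535 -0.98130965  0.5583283   0.24652675]
knob [0.56742113 0.20252783 0.099     ]
knob top cam [0.56672101 0.20150659 0.095     ]
[ 0.23529161 -0.46110534  0.15923569] [ 9.87513631e-05 -5.09006208e-04  2.05511965e-02] 0.4332842255081148 [ 0.47794028 -0.20187635  0.29722287] [ 3.14123103e+00 -1.58796791e-03  2.54563789e-01]
```

View pics/w9.png

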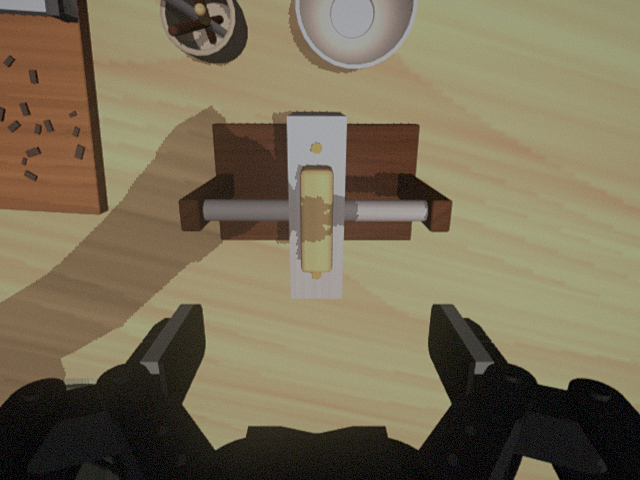

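The bridge hangs level, square and near mid-bar: strap columns 288-346, rows 113-298, with the bar crossing at row 210. Now over to the knob.

Request:
{"fn": "move_arm", "kwargs": {
  "jaw": [0,0,0,0,0,0,0,0,0,0],
  "dp": [
    [0.018,-0.035,0],
    [0.03,-0.059,0],
    [0.034,-0.067,0],
    [0.034,-0.067,0],
    [0.034,-0.067,0],
    [0.034,-0.067,0.015],
    [0.03,-0.059,0.015],
    [0.0213,-0.0401,0.015],
    [0,0,0.03],
    [0,0,0.05]
  ],
  "rotation": [
    [0,0,0],
    [0,0,0],
    [0,0,0],
    [0,0,0],
    [0,0,0],
    [0,0,0],
    [0,0,0],
    [0,0,0.0195],
    [0,0,0],
    [0,0,0]
  ]
}}

```text
clock: 15.35
position: [0.5668, 0.2027, 0.1946]
tool_rot: [3.141, 0.001, 0.194]
force: [0.3, 0.1, -0.3]
grip_width: 0.0856
```

Request:
{"fn": "move_arm", "kwargs": {
  "jaw": [0,0,0],
  "dp": [
    [0,0,0.035],
    [0,0,0],
    [0,0,0]
  ],
  "rotation": [
    [0,0,0],
    [0,0,0],
    [0,0,0]
  ]
}}

```text
clock: 15.72
position: [0.5673, 0.2023, 0.1689]
tool_rot: [3.141, -0.0, 0.193]
force: [1.3, 0.8, -0.5]
grip_width: 0.0853
```

Run:
```python
from h import *
import pickle
o=bot.observe();c=calibration("wrist");im=grab_frame("wrist");cv2.imwrite("pics/w10.png",im);pickle.dump(c,open("w10.pkl","wb"))
print(o["position"],o["tool_rot"],o["qpos"].round(2),o["clock"])
h=cv2.cvtColor(im,cv2.COLOR_BGR2HSV)
m=((h[...,0]<8)|(h[...,0]>172))&(h[...,1]>170)&(h[...,2]>60);print(comp(m,50)[:3])
```

```text
[0.56732212 0.20228673 0.16891608] [ 3.14137791e+00 -1.10122660e-04  1.92802699e-01] [-0.75  0.6   0.47  1.74 -0.34  0.88 -1.52] 15.725
[(142, [302.9, 251.5], [294, 236, 20, 29]), (136, [311.1, 233.4], [298, 225, 29, 22])]
```

View pics/w10.png

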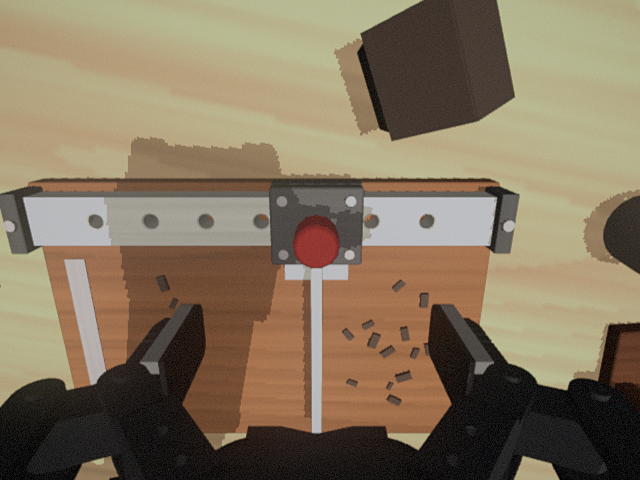

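The knob is directly ahead of the fingers: its top face is centred near (317,245) and the holes run along row 221. The fingers straddle it symmetrically.

Run:
```python
from h import *
import pickle
c=pickle.load(open("w10.pkl","rb"));im=cv2.imread("pics/w10.png").astype(int)
m=(im[...,2]>2.2*im[...,1])&(im[...,2]>50)&(im[...,2]>2*im[...,0]);m=cv2.morphologyEx(m.astype(np.uint8),cv2.MORPH_OPEN,np.ones((3,3)));print(comp(m[200:280,280:355],100)[:2])
k=ray(c,(317,245.5),.099);print(k)
h=np.array([ray(c,(x,221),.042) for x in(95.5,151,206,261,371.5,426.5)]);print(h.round(4).tolist(),((h[3]+h[4])/2).round(4))
s=bot.observe();print(delta([k[0],k[1],.068],.1937,s))
```

```text
[(1546, [35.8, 45.3], [14, 23, 45, 44])]
[0.56913384 0.201419   0.099     ]
[[0.5371, 0.3579, 0.042], [0.5448, 0.3186, 0.042], [0.5524, 0.2797, 0.042], [0.56, 0.2407, 0.042], [0.5754, 0.1623, 0.042], [0.583, 0.1233, 0.042]] [0.5677 0.2015 0.042 ]
(array([0.00164251, 0.00157421, 0.12666289]), array([-3.16863279e-05, -2.86699117e-04, -2.98192877e-04]))
```

Request:
{"fn": "move_arm", "kwargs": {
  "jaw": [0,0,0,0,0,0],
  "dp": [
    [0.0013,0.0012,0.03],
    [0,0,0.045],
    [0,0,0.03],
    [0,0,0.015],
    [0,0,0.0065],
    [0,0,0]
  ],
  "rotation": [
    [0,0,0],
    [0,0,0],
    [0,0,0],
    [0,0,0],
    [0,0,0],
    [0,0,0]
  ]
}}

```text
clock: 16.52
position: [0.5686, 0.2018, 0.0679]
tool_rot: [-3.141, -0.001, 0.193]
force: [0.6, -0.4, 0.2]
grip_width: 0.0856
```

Request:
{"fn": "move_arm", "kwargs": {
  "jaw": [255,255,255,255,255,255],
  "dp": [
    [0,0,0],
    [0,0,0],
    [0,0,0],
    [0,0,0],
    [0,0,0],
    [0,0,0]
  ],
  "rotation": [
    [0,0,0],
    [0,0,0],
    [0,0,0],
    [0,0,0],
    [0,0,0],
    [0,0,0]
  ],
  "squeeze": 70
}}

```text
clock: 17.27
position: [0.5684, 0.2019, 0.0678]
tool_rot: [-3.141, -0.0, 0.193]
force: [-2.0, 0.2, 9.4]
grip_width: 0.0258
```

Request:
{"fn": "move_arm", "kwargs": {
  "jaw": [255,255,255,255,255],
  "dp": [
    [0,0,-0.004],
    [0,0,-0.005],
    [0,0,-0.0055],
    [0,0,0],
    [0,0,0]
  ],
  "rotation": [
    [0,0,0],
    [0,0,0],
    [0,0,0],
    [0,0,0],
    [0,0,0]
  ]
}}

```text
clock: 17.9
position: [0.5682, 0.2018, 0.0788]
tool_rot: [3.142, 0.0, 0.193]
force: [3.1, 2.3, -9.1]
grip_width: 0.0259
```

Request:
{"fn": "move_arm", "kwargs": {
  "jaw": [255,255,255,255,255,255,255,255],
  "dp": [
    [0,-0.004,0],
    [0,-0.008,0],
    [0,-0.01,0],
    [0,-0.01,0],
    [0,-0.01,0],
    [0,-0.008,0],
    [0,0,0],
    [0,0,0]
  ],
  "rotation": [
    [0,0,0],
    [0,0,0],
    [0,0,0],
    [0,0,0],
    [0,0,0],
    [0,0,0],
    [0,0,0],
    [0,0,0]
  ]
}}

```text
clock: 18.9
position: [0.5605, 0.2414, 0.0789]
tool_rot: [-3.141, -0.0, 0.193]
force: [3.3, 3.5, -8.9]
grip_width: 0.0258
```

Run:
```python
from h import *
o=bot.observe();print(o["position"],o["tool_rot"],o["force"])
d=o["position"][:2]-np.array([.5682,.2018]);print(d@[-np.sin(.1937),np.cos(.1937)],d@[np.cos(.1937),np.sin(.1937)])
```

```text
[0.56051629 0.24137459 0.07893252] [-3.14108205e+00 -4.20339569e-05  1.93373497e-01] [ 3.34992177  3.45529344 -8.87318378]
0.04031353630876625 7.773362551621171e-05
```

Slide of 40.3 mm done. Lowering the pin while watching the force.

Request:
{"fn": "move_arm", "kwargs": {
  "jaw": [255,255,255,255],
  "dp": [
    [0,0,0.003],
    [0,0,0.003],
    [0,0,0],
    [0,0,0]
  ],
  "rotation": [
    [0,0,0],
    [0,0,0],
    [0,0,0],
    [0,0,0]
  ]
}}

```text
clock: 19.4
position: [0.5606, 0.2409, 0.0741]
tool_rot: [3.142, 0.0, 0.193]
force: [2.9, 1.5, -8.1]
grip_width: 0.026
```

Request:
{"fn": "move_arm", "kwargs": {
  "jaw": [255,255,255,255,255],
  "dp": [
    [0,0,0.003],
    [0,0,0.003],
    [0,0,0.0015],
    [0,0,0],
    [0,0,0]
  ],
  "rotation": [
    [0,0,0],
    [0,0,0],
    [0,0,0],
    [0,0,0],
    [0,0,0]
  ]
}}

```text
clock: 20.02
position: [0.5606, 0.2409, 0.0681]
tool_rot: [3.142, -0.0, 0.193]
force: [2.8, 1.5, -5.7]
grip_width: 0.0256
```

Request:
{"fn": "move_arm", "kwargs": {
  "jaw": [255,255,255,255],
  "dp": [
    [0,0,0.0008],
    [0,0,0.0005],
    [0,0,0],
    [0,0,0]
  ],
  "rotation": [
    [0,0,0],
    [0,0,0],
    [0,0,0],
    [0,0,0]
  ]
}}

```text
clock: 20.52
position: [0.5608, 0.241, 0.0678]
tool_rot: [-3.141, -0.0, 0.193]
force: [-2.2, 0.5, 9.1]
grip_width: 0.0257
```

Force flips to +9 N at z = 0.0678, the same reading as when I first gripped the knob with the pin home. One last look.

Run:
```python
from h import *
w,t,s=[grab_frame(n) for n in("wrist","top","side")]
v=np.zeros((600,800,3),np.uint8);v[:360,:480]=cv2.resize(w,(480,360));v[:240,480:]=cv2.resize(s[170:410,220:460],(320,240));v[360:600,:480]=cv2.resize(t[150:300,190:490],(480,240))
v[240:560,480:]=cv2.resize(s[270:390,270:390],(320,320),interpolation=cv2.INTER_CUBIC)
cv2.imwrite("pics/f.png",v);o=bot.observe();print(o["clock"],o["position"],o["force"],o["grip_width"])
```

```text
20.675 [0.56077201 0.24099538 0.06783384] [-1.34792094 -0.18156386  9.95665469] 0.025957006910455355
```

View pics/f.png

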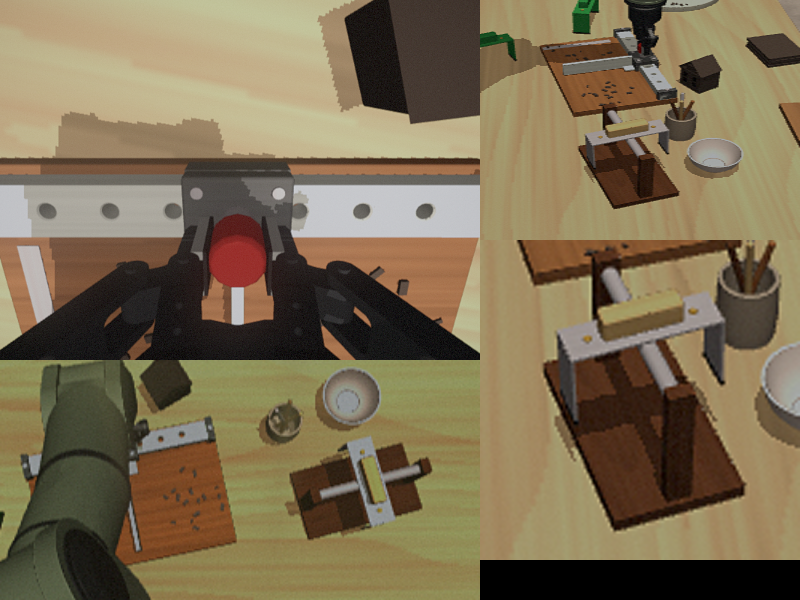

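The bridge hangs astride and square on the bar. The carriage now has three holes visible on each side, where it had four and two before. The knob is still held, and the house, bowl and pot haven't moved.

```bash
python3 -c "
from h import *
print(workorder.job_done()); o=bot.observe(); print(o['clock'],o['position'],o['force'])"
```

```text
the job is handed in; nothing more can be done
None
the job is handed in; nothing more can be done
```

The job is done and handed in at about 20.7 s on the clock. The steel bridge hangs across the rail, the stop is one hole nearer the cutting strip, and the gripper still holds the red knob with the pin home.

- **Bridge:** My first placing left it tilted about 0.08 rad. I gripped it again, moved it 2 mm and let go. In the last pictures it is astride, square and nearly level, with at most about 0.03 rad of tilt by its width in the image.
- **Stop:** I pulled the knob up about 11 mm, slid it 40.3 mm by the tool's position, and lowered it. It came back to the same height as at the start (67.8 mm). The force changed from the spring's pull to about +9 N, as when I first gripped the pin at home. The wrist view shows three holes on each side of the carriage, where there were four and two before.
- **Last checks:** None failed. The seating of the pin is judged from height and force, because the pin itself can't be seen. The gripper was still pressing down on the knob with about 10 N at hand-in. The clay house, bowl and tool pot look unmoved.

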